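# Hold a spring clip open around the unclipped recipe card

### The job

One of the two recipe cards on the wooden stand already has a black clip and note on its top edge; the other still needs its clip. Squeeze the handles of the spare orange clip so that it comes off the rim of the white recipe box without dragging the box along, then lower it over the card that has no clip and hold it squeezed wide open around the middle of that card's top edge, one jaw on either side and the clip touching nothing but your gripper, so that I can slip the note in. Do not knock the card, leave the box, jars and ramekin where they are, and finish like that, still holding the clip open.

Things in the scene. Friction and masses are not known exactly. Their poses are not given: they have to be found in the camera images.
- clip: spare orange plastic spring clip, 60 g, 50 mm wide along its hinge, 87 mm tall; at the start upright, jaws down, pinched 15 mm over the box's near (-x) wall. Origin on the hinge, 38 mm above the jaw tips, 45 mm below the rim centre lines; turns with lever a. z up, y along hinge and wall, x across the jaws: lever a at -x, b at +x (box side). Throat 31 mm deep from the tips to the coil
- clip_lever (a joint): angle the clip is spread, rad: 0 pinched on the 4 mm box wall (54 mm over the outside of the rims), to 0.55 fully open against its stop (28 mm over the rims, jaw tips gape 24 mm). Squeezing the rims together spreads the jaws: about 4 N on each rim to begin, 8 N fully open; the spring shuts it when let go
- clip_rim_a (a point): centre line of the rolled rim (7 mm thick, 50 mm long along the hinge) at the top of the handle of lever a, middle of its length: squeeze here
- clip_rim_b (a point): the same on lever b: the two rims are squeezed together, a finger pad on the outside of each
- clip_jaw_a (a point): lower tip of the jaw of lever a, inner face, middle of its 50 mm width; the jaw is 3 mm thick
- clip_jaw_b (a point): lower tip of the jaw of lever b, inner face, middle of its width
- recipe_box: white open-topped recipe box, loose, about 0.8 kg, 120 (x) by 160 (y) by 90 mm high, walls 4 mm; index cards stand in its far half, lower than the rim. Origin under its centre, the wall with the orange clip on its -x side
- card_stand: wooden slotted stand, fixed, 60 (x) by 270 (y) by 25 mm high, with two white laminated recipe cards standing upright in it side by side, each 4 mm thick (x), 105 mm wide (y), top edge 155 mm above the counter, 35 mm apart. Origin under its centre, y along the cards
- card_left_top (a point): middle of the top edge of the left card (+y one, blue picture); axes as the stand's: x through the card's thickness, y along the edge, z up
- card_right_top (a point): middle of the top edge of the right card (-y one, red-brown picture); axes as the stand's
- fitted_clip_edge (a point): where the black clip already fitted (same shape as the orange one, fixed, with a yellow note) sits: the point of the card's top edge between its jaws, within 15 mm of the middle of the edge of one of the two cards. It reaches 72 mm above the card's top
- spice_jar: small amber jar with black cap, 42 mm across, 65 mm high, standing before (robot side of) the card without clip, 85 mm from it; origin under its centre. Stays put
- ramekin: white ramekin, 70 mm across, 42 mm high; origin under its centre. Stays put
- pepper_jar: glass jar with steel cap, 48 mm across, 95 mm high; origin under its centre. Stays put
Things that resemble listed ones, but are neither listed nor needed, are in the scene too. There is more than one size of the clip; the one meant has the size given above.

How it is judged:
By the outcome, as a careful person would: the job done as asked, in the order asked, and still so for the second after the job is handed in, while the arm keeps its last pose, push and grip.
It also fails if it takes over 42 s, if anything falls off the work surface, if the arm or the gripper's body presses on something with over 40 N, if the wrist force passes 120 N, or if a joint passes its speed limit or range.

### The arm

A 6-joint arm with a two-finger parallel gripper is mounted at the origin on the work surface. World frame = base frame: x ahead of the robot, y to its left, z up, the work surface at z = 0. Lengths are in m, angles in rad, forces in N, time in s.
With the tool pointing down it reaches from about 0.25 to 0.775 m from the base axis. Payload 4 kg.
Tool frame: the origin (TCP) lies between the finger pads; the fingertips stand 19 mm ahead of it and the grasp point (between the pads) is the TCP (env.tips_ahead is the z of the fingertips in the tool frame, in m); z points along the fingers, y is the direction in which the jaws open and shut (so a half turn about z gives the same grasp; the last joint's range is limited). The gripper opens to 85 mm and grips with 20 to 120 N. Pads are 22 mm wide; open, the fingers measure 114 mm over their backs; the gripper's body (76 mm by 85 mm) begins 54 mm behind the grasp point. The pads swing forward as they close: fully open they stand 13 mm farther back than shut.
Start: joints at [1.158, 0.087, 1.371, -0, 1.684, -0.103], TCP at [0.168, 0.524, 0.25] pointing down, gripper open.
Joint ranges: [-3.1, 3.1], [-0.76, 2.03], [0.27, 2.55], [-1.08, 4.22], [0.17, 2.65], [-2.57, 2.57]. Speed limits (rad/s): [2.79, 2.79, 3.14, 3.14, 3.14, 3.14].

### API

Orientations are given as a 3x3 rotation matrix whose columns are the frame's x, y, z axes.
In Python, from workcell import env, optics gives the robot as it stands. The module is installed in compiled form; this text tells all that it offers.
- The arm moves only by the tool apply_moves, never from a script. Its argument "targets" is a list of rows, each an object with "fingers": the gripper command: -1 is shut, 1 is fully open, values between are in proportion; "translation": the shift along the tool's x, y, z in cm, a list of three; "rot": the turn, a rotation vector about the tool's x, y, z in degrees, a list of three. A call has 1 to 5 rows; each row is the pose to reach, as a shift and turn from the pose commanded when the call began, along the tool's axes at that moment; what a row does not reach only later rows make up. A row lasts 1/12 s, in which the tool goes at most 41.7 mm and 7.16 degrees, less where a joint would pass 70% of its speed; a pose out of reach is approached as far as the arm can. A call with a gripper value outside its range is refused whole. The fingers move at their own pace and stop on an object; the grip force is fixed at half the most. Time passes only in rows, so rows that repeat a pose let the fingers close. It gives the time, the measured TCP pose, the force and the opening at its end, in the units of the state.
- env.state(): the state, without advancing time (a new reading comes with each control period).
- optics.read_camera(name): name is "side" or "top" or "wrist"; returns (picture, depth): 384x512x3 uint8, red, green, blue; 384x512 float32, m along the optical axis (not along the pixel's ray), 0 where there is no reading.
- optics.camera_info(name): a dict with "intrinsics" (3x3 intrinsics, pixels), "distortion" ([k1, k2, p1, p2, k3] as OpenCV has them; the pictures are not rectified), "view" (4x4, takes a point from world to camera coordinates). Camera axes: x right, y down, z forward; pixel columns grow to the right and rows downward; lengths in m; the calibration is good to about 2 mm. A picture is of the moment at which its call begins: read the wrist's pose just before it. camera_info takes no time and is no camera call; for the wrist camera it gives the pose at the moment of the call.
- env.hand_in(): hands the job in, once; it reports no verdict.
The state is a dict: "time_s": time; "joints": joint angles; "dq": joint speeds; "joint_efforts": joint torques, N m; "position": TCP position; "tool_rot": TCP orientation; "contact_force": force on the tool from outside, world axes, zero at the start; "torque": the same for the moment, N m; "grip_width": opening from 0.0 (shut) to 1.0 (fully open).
Only numpy, scipy, OpenCV 4.12 (cv2) and the standard library are available. Lean on these libraries where they do the work, as an engineer would, in place of code of your own. Each camera call takes 0.05 s, during which the arm holds its last target.

## Working session

There is one attempt and no reset: what is moved stays moved. The work goes in short steps, Python scripts to look and compute and a tool call to move; the robot and the scene stay as the last step left them, time stands still between calls to the robot, and variables do not carry over. Pictures are saved under pics/ and viewed, and the job is handed in when it is done.

Besides the shell and the picture viewer there is one more tool, called after "Emit:" as name(argument=value, ...), one argument or row to a line, values as JSON. apply_moves: Moves the arm, as the interface text tells. Its arguments: {"type":"object","properties":{"targets":{"type":"array"}},"required":["targets"]}

```bash
mkdir -p pics; cat > h.py <<'E'
from workcell import env, optics
import numpy as np, cv2
def grab(n,tag):
    info=optics.camera_info(n); im,d=optics.read_camera(n)
    cv2.imwrite(f'pics/{tag}.png',im[:,:,::-1]); np.savez(f'{tag}.npz',im=im,d=d,K=info['intrinsics'],D=info['distortion'],V=info['view'])
    return im,d,info
def load(tag): return np.load(f'{tag}.npz')
def world(z,uv,depth=None):
    uv=np.asarray(uv,float).reshape(-1,2)
    p=cv2.undistortPoints(uv.reshape(-1,1,2),z['K'],np.array(z['D'])).reshape(-1,2)
    if depth is None: depth=np.array([z['d'][int(round(v)),int(round(u))] for u,v in uv])
    c=np.c_[p*depth[:,None],depth]
    V=z['V']; return (c-V[:3,3])@V[:3,:3]
def cloud(z):
    h,w=z['d'].shape; u,v=np.meshgrid(np.arange(w),np.arange(h))
    P=world(z,np.c_[u.ravel(),v.ravel()],z['d'].ravel()).reshape(h,w,3); P[z['d']==0]=np.nan; return P
def proj(z,P):
    V=z['V']; r,_=cv2.Rodrigues(V[:3,:3]); return cv2.projectPoints(np.asarray(P,float).reshape(-1,3),r,V[:3,3],z['K'],np.array(z['D']))[0].reshape(-1,2)
E
python3 - <<'E'
from h import *
s=env.state();print({k:np.round(v,3).tolist() for k,v in s.items()},env.tips_ahead)
for n in ['side','top','wrist']:
    grab(n,n+'0'); z=load(n+'0'); print(n,np.round(-z['V'][:3,:3].T@z['V'][:3,3],3),z['K'][0,0])
E
```

```text
{'time_s': 0.0, 'joints': [1.158, 0.088, 1.372, -0.0, 1.684, -0.103], 'dq': [0.001, 0.002, -0.001, -0.002, -0.001, 0.002], 'joint_efforts': [-0.0, -35.188, -31.327, -0.0, 0.011, 0.0], 'position': [0.167, 0.523, 0.249], 'tool_rot': [[-0.952, 0.305, -0.001], [0.305, 0.952, -0.002], [0.0, -0.002, -1.0]], 'contact_force': [0.051, -0.315, 0.566], 'torque': [-0.04, 0.0, 0.032], 'grip_width': 0.997} 0.019
side [ 0.471 -0.757  0.9  ] 412.9566884000817
top [ 0.321 -0.074  1.306] 497.79494608770085
wrist [0.102 0.544 0.373] 313.5112692818145
```

View pics/side0.png

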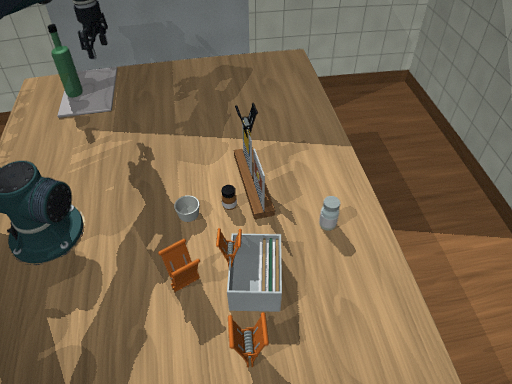

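View pics/top0.png

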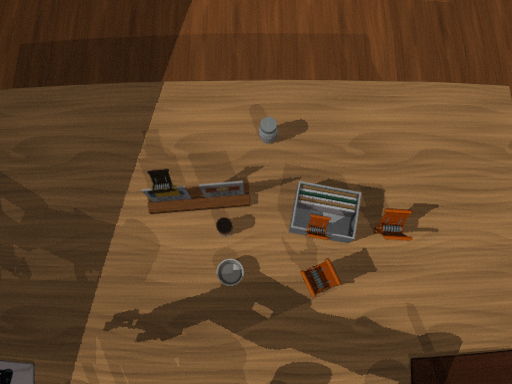

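View pics/wrist0.png

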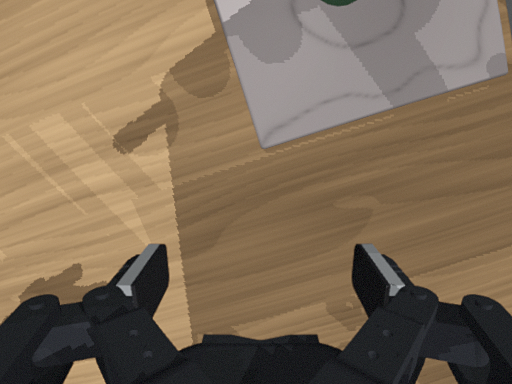

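```bash
python3 - <<'E'
from h import *
t=load('top0');s=load('side0')
a=t['im'][170:260,140:260];b=t['im'][170:300,280:420]
c=s['im'][90:370,150:350]
f=lambda i,w,h:cv2.resize(i[:,:,::-1],(w,h),interpolation=cv2.INTER_CUBIC)
cv2.imwrite('pics/c1.png',f(a,800,600));cv2.imwrite('pics/c2.png',f(b,646,600));cv2.imwrite('pics/c3.png',f(c,428,600))
for tag in ['top0','side0']:
    z=load(tag);P=cloud(z);hsv=cv2.cvtColor(z['im'],cv2.COLOR_RGB2HSV)
    m=((hsv[...,0]<14)&(hsv[...,1]>190)&(hsv[...,2]>110)&(P[...,2]>0.005)).astype(np.uint8)
    n,l,st,ce=cv2.connectedComponentsWithStats(m)
    for i in range(1,n):
        if st[i,4]>60:
            Q=P[l==i];print(tag,st[i],ce[i].round(1),np.nanpercentile(Q,[2,50,98],axis=0).round(3).tolist())
E
```

```text
top0 [381 209  31  15 274] [395.6 215. ] [[0.52, -0.449, 0.064], [0.533, -0.419, 0.099], [0.544, -0.389, 0.126]]
top0 [309 215  21  12 171] [318.7 220.2] [[0.505, -0.239, 0.115], [0.515, -0.219, 0.142], [0.524, -0.199, 0.165]]
top0 [384 236  28   4  85] [397.7 237.6] [[0.469, -0.448, 0.119], [0.472, -0.413, 0.123], [0.477, -0.382, 0.128]]
top0 [315 259  25  27 249] [329.2 272.5] [[0.364, -0.264, 0.07], [0.393, -0.246, 0.104], [0.42, -0.225, 0.126]]
top0 [301 271  14  26  68] [307.3 283. ] [[0.337, -0.205, 0.118], [0.367, -0.19, 0.122], [0.395, -0.176, 0.127]]
side0 [223 229  18  29  91] [235.4 244.8] [[0.486, -0.244, 0.113], [0.515, -0.233, 0.145], [0.526, -0.201, 0.164]]
side0 [159 239  41  43 600] [176.6 258.1] [[0.345, -0.266, 0.058], [0.375, -0.205, 0.1], [0.418, -0.183, 0.125]]
side0 [241 312  27  54 433] [259.  335.9] [[0.501, -0.453, 0.03], [0.533, -0.426, 0.095], [0.546, -0.392, 0.125]]
side0 [228 315   6  33 120] [230.7 331.8] [[0.471, -0.45, 0.12], [0.476, -0.419, 0.123], [0.48, -0.386, 0.126]]
```

View pics/c1.png

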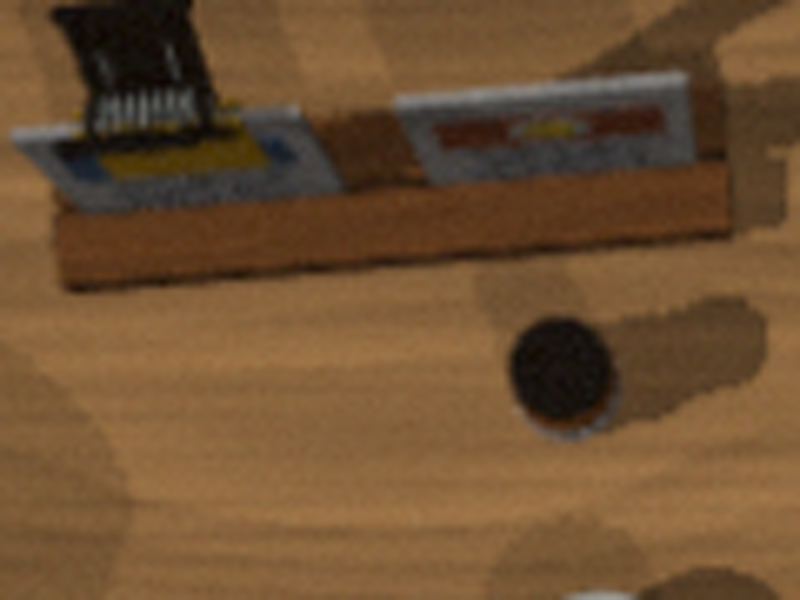

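View pics/c2.png

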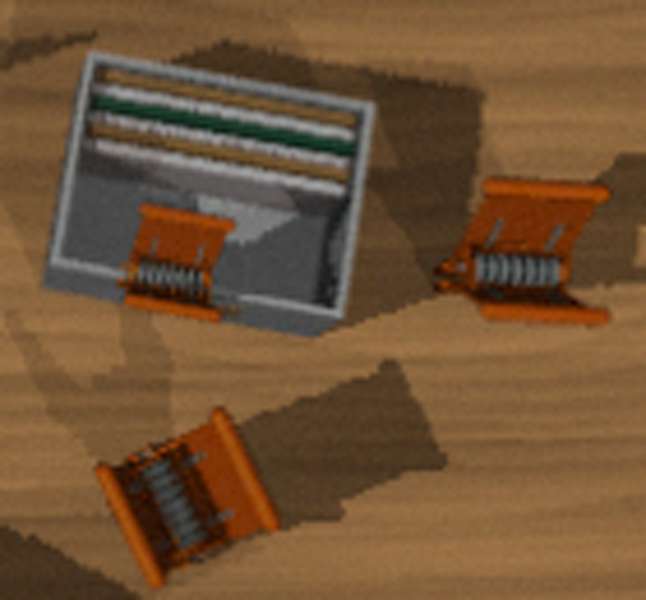

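View pics/c3.png

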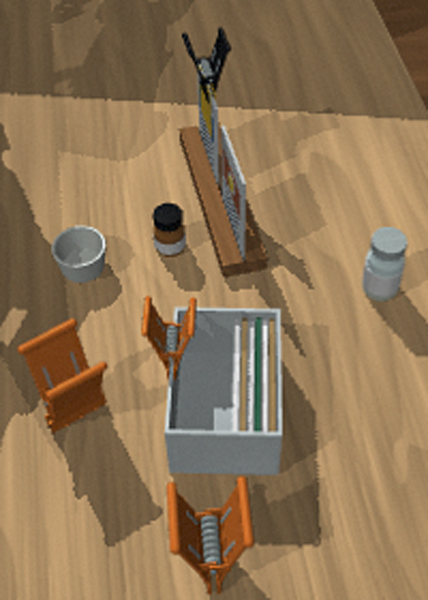

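```bash
python3 - <<'E'
from h import *
def rect(Q,name):
    Q=Q[~np.isnan(Q).any(1)][:,:2].astype(np.float32);print(name,len(Q),[np.round(v,4) for v in cv2.minAreaRect(Q*1000)])
for tag in ['top0','side0']:
    z=load(tag);P=cloud(z)
    X,Y,Z=P[...,0],P[...,1],P[...,2]
    m=(Z>0.084)&(Z<0.096)&(X>.45)&(X<.68)&(Y<-.13)&(Y>-.34)
    rect(P[m],tag+' box')
    hsv=cv2.cvtColor(z['im'],cv2.COLOR_RGB2HSV)
    m=(Z>0.145)&(Z<0.162)&(X>.5)&(X<.7)&(Y>-.1)&(Y<.3)
    n,l,st,ce=cv2.connectedComponentsWithStats(m.astype(np.uint8))
    for i in range(1,n):
        if st[i,4]>15: rect(P[l==i],tag+' card?');print(st[i],np.nanmedian(P[l==i],0).round(3),np.nanmax(P[l==i][:,2]))
    # tall: black clip
    m=(Z>0.165)&(X>.45)&(X<.75)&(Y>0)&(Y<.3); rect(P[m],'blackclip'); 
    m=(Z>0.15)&(Z<.17)&(X>.45)&(X<.56)&(Y>-.27)&(Y<-.18)&(hsv[...,1]>180); Q=P[m];rect(Q,'clip rims'); 
E
```

```text
top0 box 515 [array([ 550.72 , -244.445]), array([160.4697, 123.2795]), np.float64(78.7799)]
top0 card? 119 [array([604.7021,  14.5348]), array([  5.34  , 104.3056]), np.float64(4.2956)]
[199 180  44   7 119] [0.604 0.015 0.154] 0.16116468747813106
top0 card? 44 [array([598.1925, 116.8235]), array([10.762 , 32.2574]), np.float64(10.2006)]
[172 184  14   7  44] [0.596 0.12  0.155] 0.16089512515833146
top0 card? 26 [array([590.8472, 190.6714]), array([ 6.0204, 25.3517]), np.float64(7.6947)]
[142 187  11   5  26] [0.591 0.192 0.156] 0.16056736069656274
blackclip 428 [array([593.5682, 147.7539]), array([53.2917, 52.6027]), np.float64(3.1036)]
clip rims 125 [array([ 497.2449, -215.8362]), array([47.4346, 53.3853]), np.float64(79.3607)]
side0 box 583 [array([ 551.0161, -245.3383]), array([162.0488, 124.5332]), np.float64(79.4963)]
side0 card? 45 [array([597.3842, 124.4182]), array([11.0297, 50.1319]), np.float64(10.8939)]
[245 129   7  14  45] [0.597 0.123 0.156] 0.16184694535820673
side0 card? 75 [array([606.2455,  11.2885]), array([  4.8211, 104.4165]), np.float64(4.2314)]
[254 149  11  29  75] [0.606 0.006 0.155] 0.15954417213435
blackclip 260 [array([595.5735, 148.8238]), array([53.7626, 47.2242]), np.float64(4.6302)]
clip rims 113 [array([ 498.4613, -217.8   ]), array([47.7108, 52.3793]), np.float64(80.4277)]
```

Emit:
apply_moves(
  targets=[
    {"fingers": 1,"translation": [0,0,-4],"rot": [0,0,0]},
    {"fingers": 1,"translation": [-2.7,-3,-6],"rot": [0,0,6]},
    {"fingers": 1,"translation": [-5.4,-6,-7],"rot": [0,0,12]},
    {"fingers": 1,"translation": [-8.1,-9,-7],"rot": [0,0,18]},
    {"fingers": 1,"translation": [-10.8,-12,-7],"rot": [0,0,24]},
  ],
)

```text
time_s: 0.57
position: [0.2341, 0.3759, 0.3213]
tool_rot: [[-0.744, 0.669, 0.002], [0.669, 0.744, 0.001], [-0.0, 0.002, -1.0]]
contact_force: [1.6, 0.3, 0.3]
grip_width: 1.001
```

```bash
cat >> h.py <<'E'
def goal(p,yaw,tilt=None):
    """print shift cm & rot deg from current measured pose; yaw = world angle of tool x"""
    from scipy.spatial.transform import Rotation as R
    s=env.state(); T=np.array(s['tool_rot']); q=np.array(s['position'])
    a=np.radians(yaw); x=np.array([np.cos(a),np.sin(a),0]); z=np.array([0,0,-1.]); G=np.c_[x,np.cross(z,x),z]
    print('t',round(s['time_s'],2),'pos',q.round(4),'yaw',np.degrees(np.arctan2(T[1,0],T[0,0])).round(2),'F',np.round(s['contact_force'],1),'w',round(s['grip_width'],3))
    print('shift cm',(T.T@(np.array(p)-q)*100).round(2),'rot',R.from_matrix(T.T@G).as_rotvec(degrees=True).round(2))
E
python3 -c "
from h import *
goal([.498,-.217,.32],79.1)"
```

```text
t 0.57 pos [0.2341 0.3759 0.3213] yaw 138.04 F [1.6 0.3 0.3] w 1.001
shift cm [-59.26 -26.45   0.08] rot [ 1.200e-01 -5.000e-02  5.894e+01]
```

Emit:
apply_moves(
  targets=[
    {"fingers": 1,"translation": [-3.6,-1.6,0],"rot": [0,0,4]},
    {"fingers": 1,"translation": [-7.2,-3.2,0],"rot": [0,0,8]},
    {"fingers": 1,"translation": [-10.8,-4.8,0],"rot": [0,0,12]},
    {"fingers": 1,"translation": [-14.4,-6.4,0],"rot": [0,0,16]},
    {"fingers": 1,"translation": [-18,-8,0],"rot": [0,0,20]},
  ],
)

```text
time_s: 0.98
position: [0.3148, 0.1957, 0.3202]
tool_rot: [[-0.471, 0.882, 0.0], [0.882, 0.471, 0.0], [-0.0, 0.0, -1.0]]
contact_force: [1.5, -0.2, -0.4]
grip_width: 0.996
```

```bash
python3 -c "
from h import *
goal([.498,-.217,.32],79.1)"
```

```text
t 0.98 pos [0.3148 0.1957 0.3202] yaw 118.09 F [ 1.5 -0.2 -0.4] w 0.996
shift cm [-4.504e+01 -3.270e+00  2.000e-02] rot [ 2.000e-02 -1.000e-02  3.899e+01]
```

Emit:
apply_moves(
  targets=[
    {"fingers": 1,"translation": [-4,-0.3,0],"rot": [0,0,4]},
    {"fingers": 1,"translation": [-8,-0.6,0],"rot": [0,0,8]},
    {"fingers": 1,"translation": [-12,-0.9,0],"rot": [0,0,12]},
    {"fingers": 1,"translation": [-16,-1.2,0],"rot": [0,0,16]},
    {"fingers": 1,"translation": [-20,-1.5,0],"rot": [0,0,20]},
  ],
)

```text
time_s: 1.4
position: [0.3963, 0.0122, 0.3202]
tool_rot: [[-0.14, 0.99, 0.001], [0.99, 0.14, 0.0], [0.0, 0.001, -1.0]]
contact_force: [0.8, -0.1, -0.7]
grip_width: 1.001
```

```bash
python3 -c "
from h import *
goal([.498,-.217,.32],79.1)"
```

```text
t 1.4 pos [0.3963 0.0122 0.3202] yaw 98.03 F [ 0.8 -0.1 -0.7] w 1.001
shift cm [-2.412e+01  6.870e+00  2.000e-02] rot [ 0.03 -0.02 18.93]
```

Emit:
apply_moves(
  targets=[
    {"fingers": 1,"translation": [-4,1.1,0],"rot": [0,0,4]},
    {"fingers": 1,"translation": [-8,2.3,0],"rot": [0,0,8]},
    {"fingers": 1,"translation": [-12,3.4,0],"rot": [0,0,12]},
    {"fingers": 1,"translation": [-16,4.6,0],"rot": [0,0,16]},
    {"fingers": 1,"translation": [-20,5.7,0],"rot": [0,0,19]},
  ],
)

```text
time_s: 1.82
position: [0.4816, -0.1776, 0.3198]
tool_rot: [[0.19, 0.982, -0.0], [0.982, -0.19, 0.001], [0.0, -0.0, -1.0]]
contact_force: [0.3, 0.3, 1.0]
grip_width: 0.996
```

Emit:
apply_moves(
  targets=[
    {"fingers": 1,"translation": [-4.1,-0.2,0],"rot": [0,0,0]},
    {"fingers": 1,"translation": [-4.1,-0.2,0],"rot": [0,0,0]},
    {"fingers": 1,"translation": [-4.1,-0.2,0],"rot": [0,0,0]},
  ],
)

```text
time_s: 2.07
position: [0.4711, -0.2173, 0.319]
tool_rot: [[0.191, 0.982, -0.002], [0.982, -0.191, 0.002], [0.001, -0.003, -1.0]]
contact_force: [0.3, 0.3, -0.1]
grip_width: 1.002
```

```bash
python3 -c "
from h import *
goal([.498,-.217,.32],79.1); grab('wrist','wrist1')"
```

```text
t 2.07 pos [ 0.4711 -0.2173  0.319 ] yaw 79.01 F [ 0.3  0.3 -0.1] w 1.002
shift cm [ 0.54  2.63 -0.1 ] rot [-0.14 -0.07 -0.09]
```

View pics/wrist1.png

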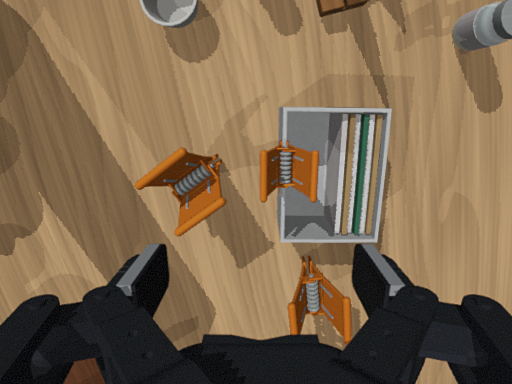

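```bash
cat > m.py <<'E'
from h import *
def rims(tag,a):
    z=load(tag);P=cloud(z);hsv=cv2.cvtColor(z['im'],cv2.COLOR_RGB2HSV)
    c=np.array([.498,-.217]);a=np.radians(a);ex=np.array([np.cos(a),np.sin(a)]);ey=np.array([-ex[1],ex[0]])
    d=P[...,:2]-c;lx=d@ex;ly=d@ey;Z=P[...,2]
    print('zmax',np.nanpercentile(Z[(abs(lx)<.04)&(abs(ly)<.04)],99.5))
    for n,m in [('a',lx<0),('b',lx>0)]:
        k=m&(abs(lx)<.045)&(abs(ly)<.04)&(Z>.152)&(Z<.168)
        q=np.c_[lx[k],ly[k],Z[k]]; print(n,k.sum(),np.median(q,0).round(4),np.percentile(q,[2,98],axis=0).round(4).tolist(),'slope deg',np.degrees(np.polyfit(q[:,1],q[:,0],1)[0]).round(2))
E
python3 - <<'E'
from m import *
rims('wrist1',-11)
z=load('wrist1');P=cloud(z);Z=P[...,2];X=P[...,0];Y=P[...,1]
m=(Z>0.084)&(Z<0.096)&(X>.47)&(X<.68)&(Y<-.13)&(Y>-.34)
print(cv2.minAreaRect((P[m][:,:2]*1000).astype(np.float32)))
E
```

```text
zmax 0.39725853399944544
a 354 [-0.0227  0.001   0.1607] [[-0.0254, -0.0231, 0.1583], [-0.0198, 0.0232, 0.1624]] slope deg -0.16
b 426 [0.0227 0.0006 0.1605] [[0.0199, -0.0233, 0.1526], [0.0266, 0.0231, 0.1623]] slope deg 0.28
((550.4797973632812, -246.9478759765625), (160.72293090820312, 124.28644561767578), 79.58731079101562)
```

Emit:
apply_moves(
  targets=[
    {"fingers": 1,"translation": [0.6,2.6,3],"rot": [-0.1,-0.1,0]},
    {"fingers": 1,"translation": [0.6,2.6,6],"rot": [-0.1,-0.1,0]},
    {"fingers": 1,"translation": [0.6,2.6,8],"rot": [-0.1,-0.1,0]},
    {"fingers": 1,"translation": [0.6,2.6,8],"rot": [-0.1,-0.1,0]},
    {"fingers": 1,"translation": [0.6,2.6,8],"rot": [-0.1,-0.1,0]},
  ],
)

```text
time_s: 2.53
position: [0.498, -0.2124, 0.2396]
tool_rot: [[0.184, 0.983, -0.001], [0.983, -0.184, -0.0], [-0.001, -0.0, -1.0]]
contact_force: [0.5, -0.3, 1.5]
grip_width: 0.999
```

```bash
python3 -c "
from h import *
goal([.498,-.2165,.15],79.); grab('wrist','wrist2')
from m import *
rims('wrist2',-11)"
```

```text
t 2.53 pos [ 0.498  -0.2124  0.2396] yaw 79.39 F [ 0.5 -0.3  1.5] w 0.999
shift cm [-0.39  0.07  8.96] rot [-0.03  0.03  0.39]
zmax 0.31810653608229006
a 693 [-0.0224  0.0009  0.1607] [[-0.0261, -0.0231, 0.1527], [-0.0195, 0.0233, 0.1624]] slope deg 0.11
b 709 [0.0229 0.0009 0.1606] [[0.02, -0.023, 0.1526], [0.0266, 0.0231, 0.1622]] slope deg 0.09
```

View pics/wrist2.png

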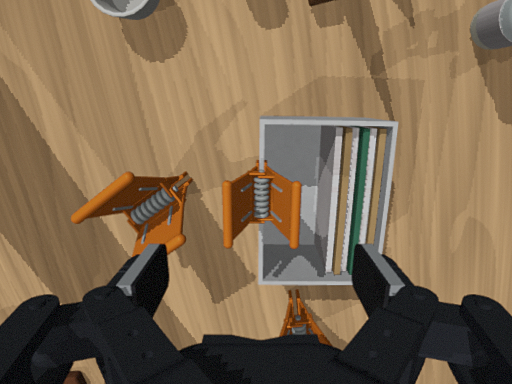

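Emit:
apply_moves(
  targets=[
    {"fingers": 1,"translation": [-0.35,0.1,2],"rot": [0,0,0.4]},
    {"fingers": 1,"translation": [-0.35,0.1,4.5],"rot": [0,0,0.4]},
    {"fingers": 1,"translation": [-0.35,0.1,7],"rot": [0,0,0.4]},
    {"fingers": 1,"translation": [-0.35,0.1,9],"rot": [0,0,0.4]},
    {"fingers": 1,"translation": [-0.35,0.1,9],"rot": [0,0,0.4]},
  ],
)

```text
time_s: 3.0
position: [0.4976, -0.2169, 0.1482]
tool_rot: [[0.193, 0.981, -0.002], [0.981, -0.193, 0.0], [-0.0, -0.002, -1.0]]
contact_force: [-0.5, 0.5, 0.2]
grip_width: 0.998
```

```bash
python3 -c "
from h import *
goal([.4984,-.2162,.15],79.); grab('wrist','wrist3')
goal([.4984,-.2162,.15],79.);grab('side','side3')
from m import *
rims('wrist3',-11)"
```

```text
t 3.0 pos [ 0.4976 -0.2169  0.1482] yaw 78.89 F [-0.5  0.5  0.2] w 0.998
shift cm [ 0.09  0.06 -0.18] rot [-0.14  0.   -0.11]
t 3.05 pos [ 0.4986 -0.2176  0.1505] yaw 78.88 F [-0.2 -0.3  0.5] w 1.003
shift cm [ 0.13 -0.05  0.05] rot [ 0.05  0.07 -0.12]
zmax 0.22647736631708476
a 2803 [-0.0237  0.0024  0.1606] [[-0.0439, -0.0215, 0.1524], [-0.0197, 0.0232, 0.1669]] slope deg 1.0
b 2807 [0.0243 0.0022 0.1606] [[0.0203, -0.0216, 0.1524], [0.0439, 0.0231, 0.1669]] slope deg -1.07
```

View pics/wrist3.png

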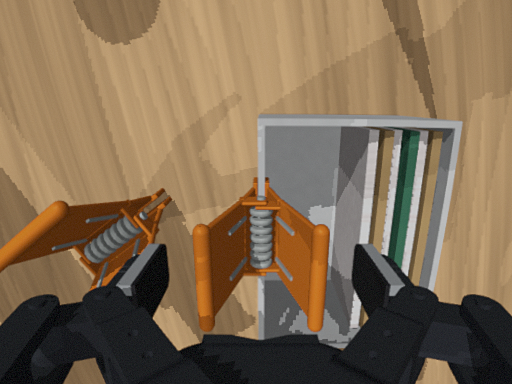

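Emit:
apply_moves(
  targets=[
    {"fingers": 0.6,"translation": [0.1,0,0],"rot": [0,0,0]},
    {"fingers": 0.33,"translation": [0.1,0,0],"rot": [0,0,0]},
    {"fingers": 0.33,"translation": [0.1,0,0],"rot": [0,0,0]},
    {"fingers": 0.33,"translation": [0.1,0,0],"rot": [0,0,0]},
  ],
)

```text
time_s: 3.43
position: [0.4994, -0.2175, 0.1519]
tool_rot: [[0.193, 0.981, 0.003], [0.981, -0.193, -0.003], [-0.003, 0.004, -1.0]]
contact_force: [-0.5, 0.1, 0.3]
grip_width: 0.661
```

```bash
python3 -c "
from h import *
goal([.4984,-.2162,.15],79.); grab('wrist','wrist4')"
```

```text
t 3.43 pos [ 0.4994 -0.2175  0.1519] yaw 78.86 F [-0.5  0.1  0.3] w 0.661
shift cm [ 0.1  -0.13  0.19] rot [ 0.21  0.15 -0.14]
```

View pics/wrist4.png

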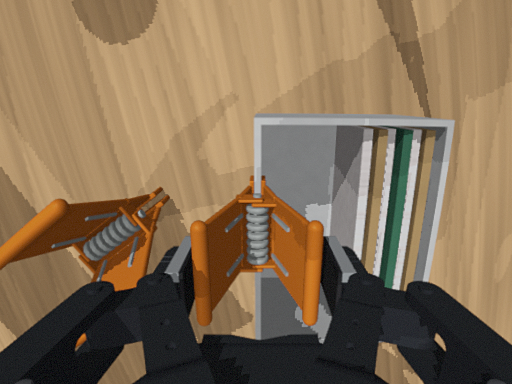

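Emit:
apply_moves(
  targets=[
    {"fingers": 0.28,"translation": [0.1,-0.05,0],"rot": [0,0,0]},
    {"fingers": 0.2,"translation": [0.1,-0.05,-0.1],"rot": [0,0,0]},
    {"fingers": 0.1,"translation": [0.1,-0.05,-0.2],"rot": [0,0,0]},
    {"fingers": 0,"translation": [0.1,-0.05,-0.4],"rot": [0,0,0]},
  ],
)

```text
time_s: 3.82
position: [0.4986, -0.2159, 0.1539]
tool_rot: [[0.193, 0.981, 0.001], [0.981, -0.193, -0.001], [-0.001, 0.001, -1.0]]
contact_force: [-0.4, -0.0, -0.3]
grip_width: 0.504
```

```bash
python3 -c "
from h import *
goal([.4984,-.2162,.15],79.); grab('wrist','wrist5')
goal([.4984,-.2162,.15],79.)"
```

```text
t 3.82 pos [ 0.4986 -0.2159  0.1539] yaw 78.85 F [-0.4 -0.  -0.3] w 0.504
shift cm [-0.03 -0.02  0.39] rot [ 0.07  0.07 -0.15]
t 3.87 pos [ 0.4989 -0.2161  0.1546] yaw 78.85 F [0.3 0.7 0. ] w 0.504
shift cm [-0.02 -0.05  0.46] rot [ 0.12  0.09 -0.15]
```

View pics/wrist5.png

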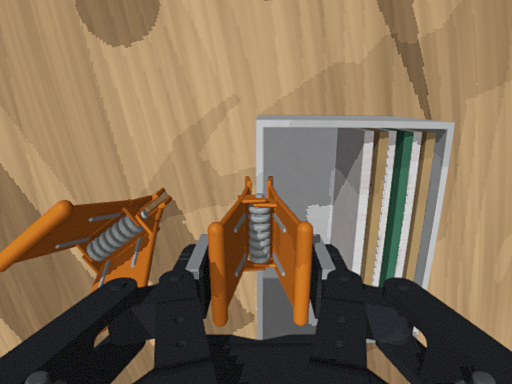

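Emit:
apply_moves(
  targets=[
    {"fingers": -0.1,"translation": [0,0,-0.1],"rot": [0,0,0]},
    {"fingers": -0.22,"translation": [0,0,-0.25],"rot": [0,0,0]},
    {"fingers": -0.34,"translation": [0,0,-0.4],"rot": [0,0,0]},
    {"fingers": -0.5,"translation": [0,0,-0.4],"rot": [0,0,0]},
    {"fingers": -1,"translation": [0,0,-0.4],"rot": [0,0,0]},
  ],
)

```text
time_s: 4.28
position: [0.4988, -0.2161, 0.1585]
tool_rot: [[0.193, 0.981, 0.002], [0.981, -0.193, -0.002], [-0.002, 0.002, -1.0]]
contact_force: [-0.5, 0.1, 0.2]
grip_width: 0.293
```

```bash
python3 -c "
from h import *
goal([.4984,-.2162,.15],79.); grab('wrist','wrist6');grab('side','side6')
goal([.4984,-.2162,.15],79.)
z=load('side6');cv2.imwrite('pics/s6.png',cv2.resize(z['im'][150:320,160:330][:,:,::-1],(600,600),interpolation=cv2.INTER_CUBIC))"
```

```text
t 4.28 pos [ 0.4988 -0.2161  0.1585] yaw 78.85 F [-0.5  0.1  0.2] w 0.293
shift cm [-0.01 -0.04  0.85] rot [ 0.12  0.1  -0.15]
t 4.38 pos [ 0.4987 -0.2161  0.1582] yaw 78.85 F [-0.5 -0.5 -0.9] w 0.289
shift cm [-0.02 -0.03  0.82] rot [ 0.1   0.09 -0.15]
```

View pics/wrist6.png

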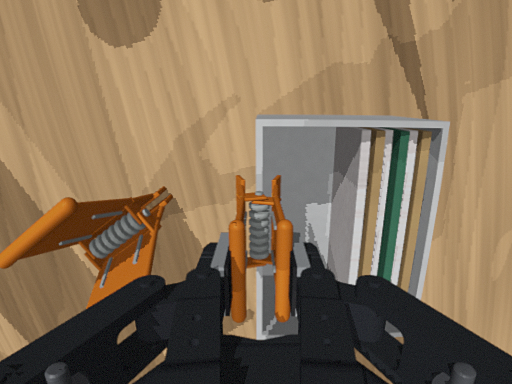

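View pics/s6.png

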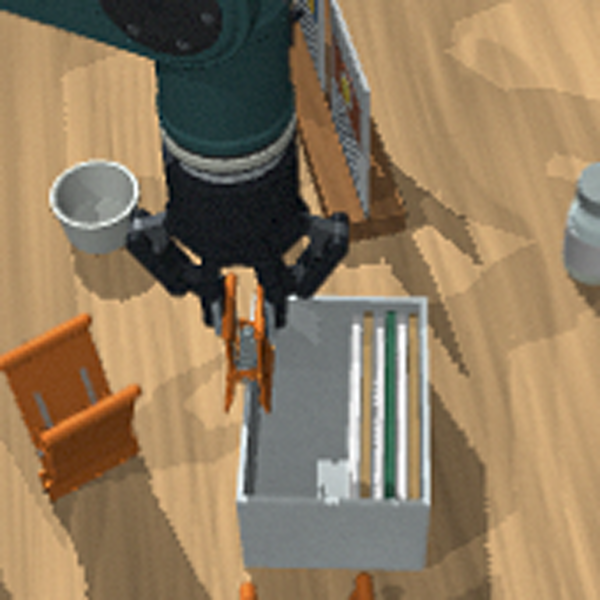

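Emit:
apply_moves(
  targets=[
    {"fingers": -1,"translation": [0,0,-0.7],"rot": [0,0,0]},
    {"fingers": -1,"translation": [0,0,-1.8],"rot": [0,0,0]},
    {"fingers": -1,"translation": [0,0,-3.2],"rot": [0,0,0]},
    {"fingers": -1,"translation": [0,0,-5],"rot": [0,0,0]},
    {"fingers": -1,"translation": [0,0,-5],"rot": [0,0,0]},
  ],
)

```text
time_s: 4.8
position: [0.5006, -0.217, 0.2138]
tool_rot: [[0.193, 0.981, 0.01], [0.981, -0.193, -0.006], [-0.005, 0.011, -1.0]]
contact_force: [0.9, 0.0, -0.7]
grip_width: 0.285
```

```bash
python3 -c "
from h import *
goal([.4984,-.2162,.15],79.); grab('wrist','wrist7');grab('side','side7')
goal([.4984,-.2162,.15],79.)
z=load('side7');cv2.imwrite('pics/s7.png',cv2.resize(z['im'][150:320,160:330][:,:,::-1],(600,600),interpolation=cv2.INTER_CUBIC))
P=cloud(z);X,Y,Z=np.moveaxis(P,2,0);m=(Z>0.084)&(Z<0.096)&(X>.45)&(X<.68)&(Y<-.13)&(Y>-.34);print(cv2.minAreaRect((P[m][:,:2]*1000).astype(np.float32)))
"
```

```text
t 4.8 pos [ 0.5006 -0.217   0.2138] yaw 78.85 F [ 0.9  0.  -0.7] w 0.285
shift cm [ 0.07 -0.3   6.38] rot [ 0.61  0.26 -0.15]
t 4.9 pos [ 0.4993 -0.2163  0.2099] yaw 78.85 F [ 0.2  0.4 -1.2] w 0.287
shift cm [ 0.01 -0.12  5.99] rot [ 0.29  0.15 -0.15]
((553.0846557617188, -244.81263732910156), (165.23255920410156, 120.3676528930664), 78.54910278320312)
```

View pics/wrist7.png

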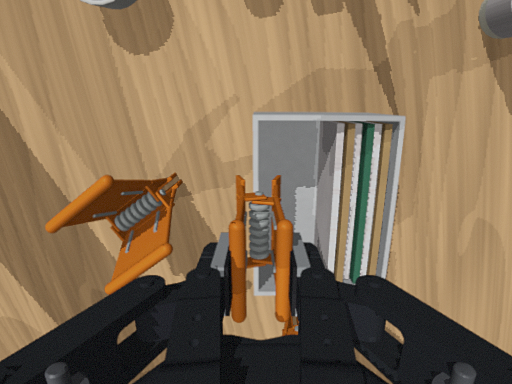

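View pics/s7.png

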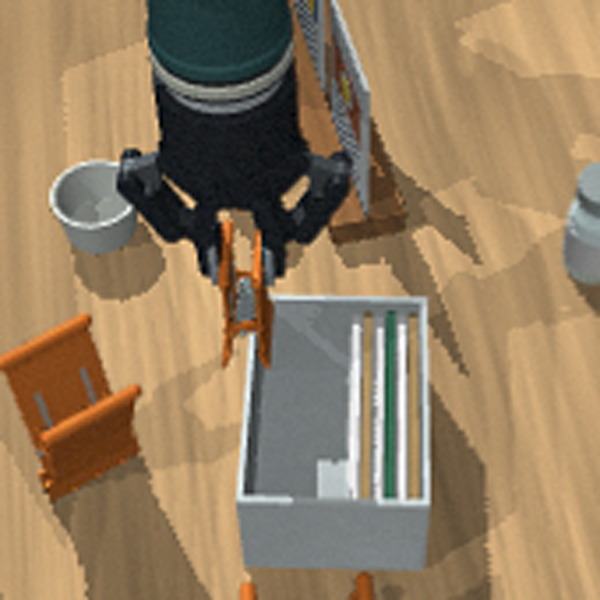

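```bash
cat > c.py <<'E'
from h import *
def clip(tag):
    z=load(tag);P=cloud(z);hsv=cv2.cvtColor(z['im'],cv2.COLOR_RGB2HSV)
    s=env.state();T=np.array(s['tool_rot']);q=np.array(s['position'])
    L=(P-q)@T
    o=(hsv[...,0]<14)&(hsv[...,1]>170)&(np.abs(L[...,0])<.05)&(np.abs(L[...,1])<.03)&(L[...,2]>-.03)&(L[...,2]<.1)
    Q=L[o];print(tag,o.sum(),'ext xyz mm',(np.nanpercentile(Q,[1,50,99],axis=0)*1000).round(1).tolist())
    for n,m in [('lo z (rims)',Q[:,2]<np.nanpercentile(Q[:,2],1)+.008),('hi z (tips)',Q[:,2]>np.nanpercentile(Q[:,2],99)-.006)]:
        R=Q[m];
        for k in (R[:,1]<0,R[:,1]>0):
            if k.sum()>3: print(n,k.sum(),(np.median(R[k],0)*1000).round(1),(np.percentile(R[k],[3,97],axis=0)*1000).round(1).tolist())
E
python3 -c "
from c import *
clip('wrist7');clip('side7')"
```

```text
wrist7 1419 ext xyz mm [[-24.3, -12.9, -14.4], [2.1, -4.9, -7.7], [22.9, 14.9, 74.8]]
lo z (rims) 594 [-4.2 -7.1 -9.2] [[-23.1, -11.0, -12.9], [19.7, -4.8, -7.4]]
lo z (rims) 209 [ 1.9 13.9 -8.4] [[-24.6, 8.4, -14.5], [21.1, 15.0, -6.7]]
hi z (tips) 22 [ 12.9 -13.1  75. ] [[-0.7, -13.6, 70.1], [23.2, -11.2, 76.8]]
hi z (tips) 30 [18.7 14.7 72. ] [[9.8, 13.8, 69.1], [23.1, 14.9, 76.3]]
side7 217 ext xyz mm [[-26.4, -12.5, -11.6], [-15.9, -0.1, 21.0], [19.2, 15.1, 74.2]]
lo z (rims) 54 [-3.2 -7.4 -8.5] [[-23.7, -10.2, -11.8], [18.8, -4.5, -5.9]]
lo z (rims) 34 [-10.1  11.8  -7.6] [[-24.6, 9.3, -11.1], [12.6, 15.6, -3.9]]
hi z (tips) 7 [-22.7 -12.3  73.5] [[-26.8, -13.2, 68.7], [-16.2, -9.9, 75.8]]
hi z (tips) 16 [-10.6  14.2  71.6] [[-26.1, 12.7, 69.2], [16.7, 14.8, 73.9]]
```

Emit:
apply_moves(
  targets=[
    {"fingers": -1,"translation": [0,0,-3],"rot": [0,0,0]},
    {"fingers": -1,"translation": [0,0,-6],"rot": [0,0,0]},
    {"fingers": -1,"translation": [0,0,-8.5],"rot": [0,0,0]},
    {"fingers": -1,"translation": [0,0,-10],"rot": [0,0,0]},
  ],
)

```text
time_s: 5.23
position: [0.4988, -0.2159, 0.3106]
tool_rot: [[0.193, 0.981, 0.004], [0.981, -0.193, -0.003], [-0.002, 0.004, -1.0]]
contact_force: [0.5, -0.4, -0.4]
grip_width: 0.286
```

```bash
python3 -c "
from h import *
goal([.6055,.0128,.305],94.3)"
```

```text
t 5.23 pos [ 0.4988 -0.2159  0.3106] yaw 78.85 F [ 0.5 -0.4 -0.4] w 0.286
shift cm [24.51  6.04  0.52] rot [  0.22   0.17 -15.45]
```

Emit:
apply_moves(
  targets=[
    {"fingers": -1,"translation": [2.5,0.6,0],"rot": [0,0,-2]},
    {"fingers": -1,"translation": [6,1.5,0],"rot": [0,0,-5]},
    {"fingers": -1,"translation": [9.5,2.4,0],"rot": [0,0,-8]},
    {"fingers": -1,"translation": [13,3.3,0],"rot": [0,0,-11]},
    {"fingers": -1,"translation": [16,4,0],"rot": [0,0,-13]},
  ],
)

```text
time_s: 5.65
position: [0.569, -0.0645, 0.3066]
tool_rot: [[-0.035, 0.999, -0.001], [0.999, 0.035, -0.001], [-0.001, -0.001, -1.0]]
contact_force: [1.0, -0.4, -0.0]
grip_width: 0.29
```

```bash
python3 -c "
from h import *
goal([.6055,.0128,.305],94.3)"
```

```text
t 5.65 pos [ 0.569  -0.0645  0.3066] yaw 92.01 F [ 1.  -0.4 -0. ] w 0.29
shift cm [7.59 3.92 0.15] rot [-0.04  0.05 -2.29]
```

Emit:
apply_moves(
  targets=[
    {"fingers": -1,"translation": [2.5,1.3,0],"rot": [0,0,-1]},
    {"fingers": -1,"translation": [5,2.6,0],"rot": [0,0,-2]},
    {"fingers": -1,"translation": [7.5,3.8,0],"rot": [0,0,-2.3]},
    {"fingers": -1,"translation": [7.5,3.8,0],"rot": [0,0,-2.3]},
    {"fingers": -1,"translation": [7.5,3.8,0],"rot": [0,0,-2.3]},
  ],
)

```text
time_s: 6.07
position: [0.6042, 0.011, 0.306]
tool_rot: [[-0.075, 0.997, -0.002], [0.997, 0.075, -0.002], [-0.002, -0.002, -1.0]]
contact_force: [0.5, -0.8, -0.9]
grip_width: 0.288
```

```bash
python3 -c "
from c import *
goal([.6055,.0128,.305],94.3); grab('wrist','w8'); goal([.6055,.0128,.305],94.3); clip('w8')
z=load('w8');P=cloud(z);s=env.state();T=np.array(s['tool_rot']);q=np.array(s['position']);L=(P-q)@T
hsv=cv2.cvtColor(z['im'],cv2.COLOR_RGB2HSV)
m=(P[...,2]>.149)&(P[...,2]<.161)&(abs(P[...,1]-.013)<.06)&(abs(P[...,0]-.605)<.02)&(hsv[...,1]<90)
Q=L[m];print('card',m.sum(),(np.percentile(Q,[2,50,98],axis=0)*1000).round(1).tolist(),cv2.minAreaRect((Q[:,:2]*1000).astype(np.float32)))
print(np.median(P[m],0))
"
```

```text
t 6.07 pos [0.6042 0.011  0.306 ] yaw 94.3 F [ 0.5 -0.8 -0.9] w 0.288
shift cm [0.17 0.14 0.1 ] rot [-0.12  0.11 -0.  ]
t 6.12 pos [0.604  0.0099 0.3065] yaw 94.2 F [ 0.3 -0.4 -0.8] w 0.286
shift cm [0.28 0.17 0.15] rot [-0.08  0.13 -0.1 ]
w8 1420 ext xyz mm [[-23.0, -14.9, -10.0], [4.9, -6.1, -2.9], [24.5, 13.8, 80.2]]
lo z (rims) 548 [-4.1 -9.1 -4.7] [[-22.1, -12.3, -9.0], [21.5, -6.0, -2.8]]
lo z (rims) 233 [ 2.3 12.6 -3.8] [[-22.9, 7.1, -10.0], [21.6, 13.7, -2.3]]
hi z (tips) 37 [ 17.  -14.8  78.2] [[1.2, -15.7, 74.5], [24.7, -13.1, 82.0]]
hi z (tips) 30 [18.5 13.7 79.3] [[11.0, 12.3, 76.6], [24.8, 14.0, 81.0]]
card 278 [[-4.8, 0.3, 150.2], [25.6, 2.0, 151.6], [54.8, 3.2, 152.9]] ((24.03522300720215, 1.7175638675689697), (2.7354607582092285, 63.289363861083984), 89.79561614990234)
[0.60359207 0.03518623 0.15489683]
```

View pics/w8.png

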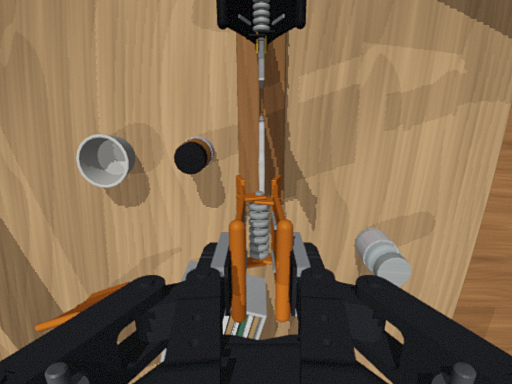

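Emit:
apply_moves(
  targets=[
    {"fingers": -1,"translation": [0.25,0.2,1],"rot": [0,0,0]},
    {"fingers": -1,"translation": [0.25,0.2,3],"rot": [0,0,0]},
    {"fingers": -1,"translation": [0.25,0.2,5],"rot": [0,0,0]},
    {"fingers": -1,"translation": [0.25,0.2,5.5],"rot": [0,0,0]},
    {"fingers": -1,"translation": [0.25,0.2,5.5],"rot": [0,0,0]},
  ],
)

```text
time_s: 6.53
position: [0.6047, 0.0112, 0.2497]
tool_rot: [[-0.071, 0.997, -0.005], [0.997, 0.071, -0.002], [-0.001, -0.005, -1.0]]
contact_force: [-0.2, -0.9, -1.1]
grip_width: 0.291
```

```bash
cat > k.py <<'E'
from c import *
def run(t):
    goal([.6055,.0128,.217],94.3); grab('wrist','w'+t);grab('side','s'+t); goal([.6055,.0128,.217],94.3); clip('w'+t)
    z=load('w'+t);P=cloud(z);s=env.state();T=np.array(s['tool_rot']);q=np.array(s['position']);L=(P-q)@T
    hsv=cv2.cvtColor(z['im'],cv2.COLOR_RGB2HSV)
    m=(P[...,2]>.149)&(P[...,2]<.161)&(abs(P[...,1]-.013)<.06)&(abs(P[...,0]-.605)<.02)&(hsv[...,1]<90)
    Q=L[m];print('card',m.sum(),(np.percentile(Q,[2,50,98],axis=0)*1000).round(1).tolist(),cv2.minAreaRect((Q[:,:2]*1000).astype(np.float32)))
    z=load('s'+t);cv2.imwrite(f'pics/s{t}c.png',cv2.resize(z['im'][90:230,170:340][:,:,::-1],(729,600),interpolation=cv2.INTER_CUBIC))
E
python3 -c "
from k import *
run('9')"
```

```text
t 6.53 pos [0.6047 0.0112 0.2497] yaw 94.05 F [-0.2 -0.9 -1.1] w 0.291
shift cm [0.15 0.11 3.27] rot [-0.27  0.08 -0.25]
t 6.63 pos [0.6061 0.0115 0.2534] yaw 94.09 F [ 0.3 -1.  -1. ] w 0.289
shift cm [ 0.14 -0.06  3.64] rot [ 0.09  0.12 -0.21]
w9 1403 ext xyz mm [[-24.1, -17.3, -7.0], [4.9, -7.6, 0.4], [23.3, 12.0, 83.6]]
lo z (rims) 510 [ -4.8 -10.5  -1.6] [[-22.9, -13.9, -5.5], [20.2, -7.7, 0.3]]
lo z (rims) 236 [ 3.6 10.9 -0.7] [[-24.1, 5.5, -6.6], [20.6, 12.0, 0.7]]
hi z (tips) 42 [ 15.7 -17.1  82.3] [[0.2, -17.9, 78.2], [23.6, -15.3, 85.1]]
hi z (tips) 39 [15.8 11.  81.9] [[9.1, 8.9, 79.2], [23.4, 11.8, 84.1]]
card 355 [[9.0, -2.5, 97.2], [29.8, -1.1, 98.4], [53.3, 1.1, 99.7]] ((30.467103958129883, -0.9240131378173828), (3.8312907218933105, 47.196136474609375), 89.16730499267578)
```

View pics/w9.png

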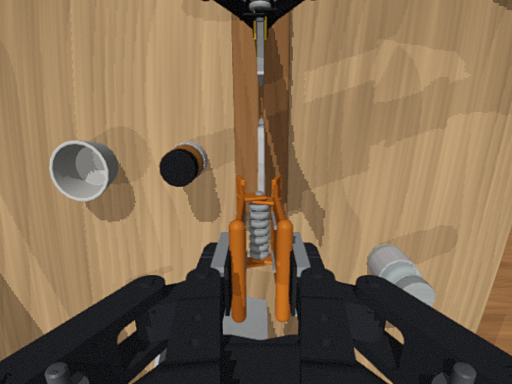

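View pics/s9c.png

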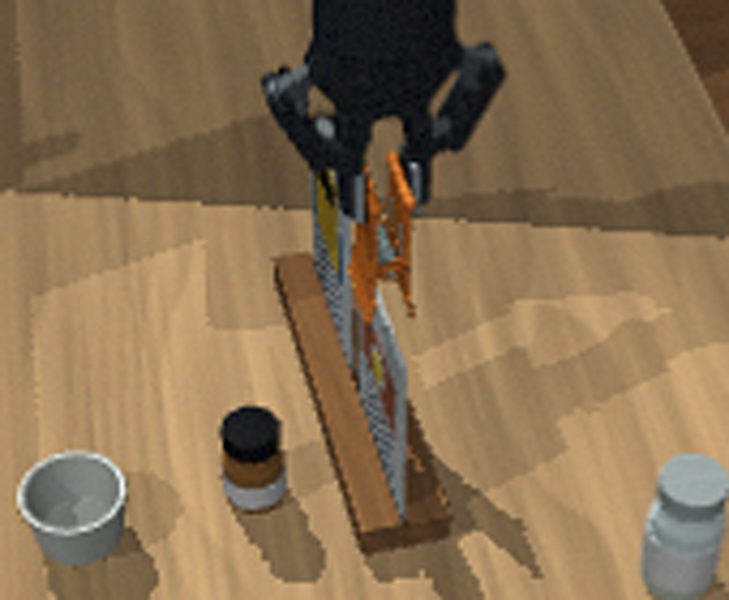

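Emit:
apply_moves(
  targets=[
    {"fingers": -1,"translation": [0.2,0.15,0],"rot": [0,0,-0.2]},
    {"fingers": -1,"translation": [0.2,0.15,0],"rot": [0,0,-0.2]},
    {"fingers": -1,"translation": [0.2,0.15,0],"rot": [0,0,-0.2]},
    {"fingers": -1,"translation": [0.2,0.15,0],"rot": [0,0,-0.2]},
    {"fingers": -1,"translation": [0.2,0.15,0],"rot": [0,0,-0.2]},
  ],
)

```text
time_s: 7.05
position: [0.6077, 0.0144, 0.2535]
tool_rot: [[-0.076, 0.997, 0.002], [0.997, 0.076, -0.002], [-0.002, 0.002, -1.0]]
contact_force: [0.5, 0.2, -0.6]
grip_width: 0.288
```

```bash
python3 -c "
from k import *
run('10')"
```

```text
t 7.05 pos [0.6077 0.0144 0.2535] yaw 94.36 F [ 0.5  0.2 -0.6] w 0.288
shift cm [-0.13 -0.24  3.65] rot [0.12 0.13 0.06]
t 7.15 pos [0.6076 0.0143 0.2532] yaw 94.36 F [0.7 0.2 0.2] w 0.291
shift cm [-0.13 -0.22  3.62] rot [0.09 0.12 0.06]
w10 1350 ext xyz mm [[-23.6, -15.0, -11.4], [5.0, -6.1, -3.8], [23.4, 13.7, 79.7]]
lo z (rims) 505 [-4.1 -8.9 -5.5] [[-22.5, -12.5, -9.6], [20.1, -6.2, -3.9]]
lo z (rims) 207 [ 1.3 12.4 -4.9] [[-23.8, 7.0, -14.4], [20.6, 13.5, -3.5]]
hi z (tips) 36 [ 16.7 -14.9  78.2] [[2.4, -15.9, 74.1], [23.5, -13.4, 81.5]]
hi z (tips) 38 [16.9 13.  77.6] [[10.1, 11.4, 74.3], [23.6, 13.9, 80.0]]
card 315 [[8.5, -4.5, 97.0], [31.2, -2.5, 98.3], [51.0, -1.0, 99.7]] ((29.41183090209961, -2.822721481323242), (43.95356750488281, 3.538158655166626), 0.04346063733100891)
```

Emit:
apply_moves(
  targets=[
    {"fingers": -1,"translation": [-0.1,-0.2,0],"rot": [0,0,0]},
    {"fingers": -1,"translation": [-0.1,-0.2,0],"rot": [0,0,0]},
    {"fingers": -1,"translation": [-0.1,-0.2,0],"rot": [0,0,0]},
    {"fingers": -1,"translation": [-0.1,-0.2,0.5],"rot": [0,0,0]},
    {"fingers": -1,"translation": [-0.1,-0.2,1],"rot": [0,0,0]},
  ],
)

```text
time_s: 7.57
position: [0.6058, 0.0131, 0.243]
tool_rot: [[-0.076, 0.997, 0.002], [0.997, 0.076, -0.002], [-0.002, 0.002, -1.0]]
contact_force: [0.0, -0.3, -0.5]
grip_width: 0.289
```

Emit:
apply_moves(
  targets=[
    {"fingers": -1,"translation": [0,0,0.4],"rot": [0,0,0]},
    {"fingers": -1,"translation": [0,0,0.4],"rot": [0,0,0]},
    {"fingers": -1,"translation": [0,0,0.4],"rot": [0,0,0]},
    {"fingers": -1,"translation": [0,0,0.4],"rot": [0,0,0]},
  ],
)

```text
time_s: 7.9
position: [0.6056, 0.0131, 0.2389]
tool_rot: [[-0.076, 0.997, 0.001], [0.997, 0.076, -0.002], [-0.002, 0.001, -1.0]]
contact_force: [-0.4, -0.2, 0.1]
grip_width: 0.286
```

```bash
python3 -c "
from k import *
run('11')"
```

```text
t 7.9 pos [0.6056 0.0131 0.2389] yaw 94.35 F [-0.4 -0.2  0.1] w 0.286
shift cm [-0.03 -0.01  2.19] rot [0.06 0.11 0.05]
t 8.0 pos [0.6057 0.0131 0.2393] yaw 94.35 F [-0.5 -0.  -0.1] w 0.292
shift cm [-0.02 -0.03  2.23] rot [0.11 0.12 0.05]
w11 1321 ext xyz mm [[-23.8, -15.3, -10.3], [6.1, -6.0, -2.8], [23.6, 13.4, 80.2]]
lo z (rims) 470 [-4.9 -9.4 -4.7] [[-23.1, -12.7, -8.7], [20.6, -6.5, -2.9]]
lo z (rims) 217 [ 2.8 12.2 -4.2] [[-22.7, 6.7, -10.4], [21.3, 13.2, -2.4]]
hi z (tips) 34 [ 17.6 -14.9  78.1] [[3.0, -16.2, 74.8], [23.8, -13.0, 81.5]]
hi z (tips) 41 [17.1 12.7 79.2] [[9.2, 11.7, 75.9], [23.7, 13.5, 81.1]]
card 427 [[-51.6, -2.7, 83.1], [31.2, -0.7, 84.4], [51.6, 1.4, 85.7]] ((-0.359893798828125, -0.5855836868286133), (3.9895474910736084, 105.51136779785156), 89.87374877929688)
```

View pics/w11.png

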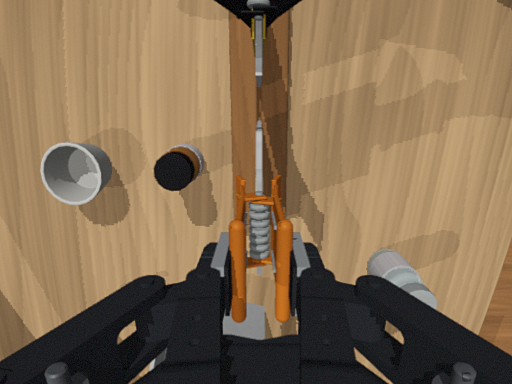

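View pics/s11c.png

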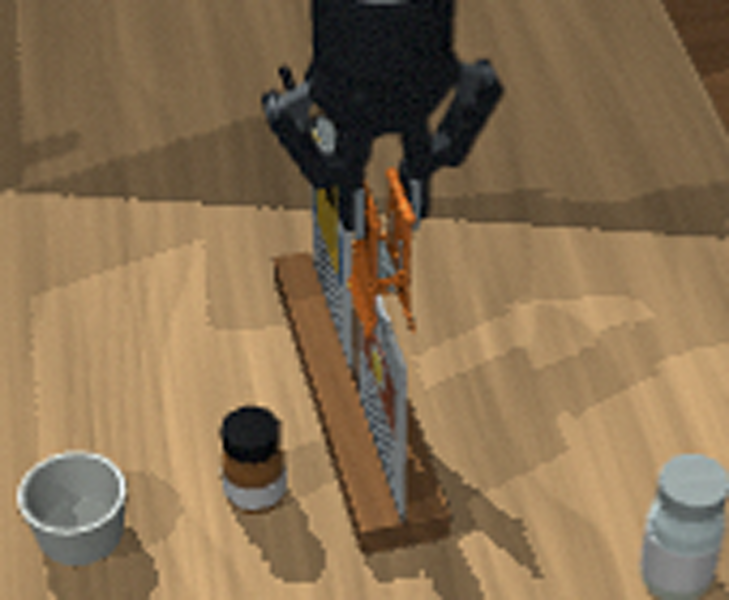

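Emit:
apply_moves(
  targets=[
    {"fingers": -1,"translation": [0,0,0.4],"rot": [0,0,0]},
    {"fingers": -1,"translation": [0,0,0.8],"rot": [0,0,0]},
    {"fingers": -1,"translation": [0,0,1.2],"rot": [0,0,0]},
    {"fingers": -1,"translation": [0,0,1.6],"rot": [0,0,0]},
    {"fingers": -1,"translation": [0,0,1.8],"rot": [0,0,0]},
  ],
)

```text
time_s: 8.42
position: [0.6052, 0.0131, 0.2198]
tool_rot: [[-0.076, 0.997, -0.0], [0.997, 0.076, -0.002], [-0.002, -0.0, -1.0]]
contact_force: [0.6, -1.6, -0.4]
grip_width: 0.288
```

Emit:
apply_moves(
  targets=[
    {"fingers": -1,"translation": [0,0,0],"rot": [0,0,0]},
    {"fingers": -1,"translation": [0,0,0],"rot": [0,0,0]},
    {"fingers": -1,"translation": [0,0,0],"rot": [0,0,0]},
    {"fingers": -1,"translation": [0,0,0],"rot": [0,0,0]},
    {"fingers": -1,"translation": [0,0,0],"rot": [0,0,0]},
  ],
)

```text
time_s: 8.83
position: [0.6058, 0.013, 0.2213]
tool_rot: [[-0.076, 0.997, 0.002], [0.997, 0.076, -0.002], [-0.002, 0.002, -1.0]]
contact_force: [0.5, -0.0, -0.5]
grip_width: 0.285
```

```bash
python3 -c "
from k import *
run('12')
z=load('s12');P=cloud(z);hsv=cv2.cvtColor(z['im'],cv2.COLOR_RGB2HSV)
o=(hsv[...,0]<14)&(hsv[...,1]>170)&(abs(P[...,0]-.605)<.04)&(abs(P[...,1]-.013)<.05)
print('orange world z (side)',np.nanpercentile(P[o][:,2],[1,3,97,99]).round(4))
X,Y,Z=np.moveaxis(P,2,0);m=(Z>0.084)&(Z<0.096)&(X>.45)&(X<.68)&(Y<-.13)&(Y>-.34);print(cv2.minAreaRect((P[m][:,:2]*1000).astype(np.float32)))
"
```

```text
t 8.83 pos [0.6058 0.013  0.2213] yaw 94.35 F [ 0.5 -0.  -0.5] w 0.285
shift cm [-0.02 -0.03  0.43] rot [0.11 0.12 0.05]
t 8.93 pos [0.6057 0.0131 0.2212] yaw 94.35 F [ 0.4  0.5 -1.3] w 0.288
shift cm [-0.02 -0.02  0.42] rot [0.1  0.12 0.05]
w12 1301 ext xyz mm [[-23.7, -15.0, -11.6], [5.3, -6.3, -3.3], [23.5, 13.6, 80.1]]
lo z (rims) 467 [-5.  -9.5 -5.4] [[-23.0, -12.5, -9.7], [20.3, -6.3, -3.8]]
lo z (rims) 162 [ 1.4 12.4 -4.9] [[-23.2, 6.9, -14.1], [19.5, 13.3, -3.7]]
hi z (tips) 30 [ 15.1 -15.   78.1] [[0.4, -16.0, 74.5], [23.6, -13.9, 81.6]]
hi z (tips) 37 [18.5 12.9 77.5] [[9.7, 11.4, 75.0], [23.7, 13.9, 80.8]]
card 447 [[-51.0, -2.2, 65.0], [29.8, -0.4, 66.4], [51.9, 1.0, 67.8]] ((-0.126129150390625, 2.9790430068969727), (10.194838523864746, 105.11309051513672), 89.60838317871094)
orange world z (side) [0.1196 0.1429 0.2298 0.2347]
((552.957763671875, -245.49871826171875), (162.8936309814453, 120.39764404296875), 78.65898132324219)
```

View pics/w12.png

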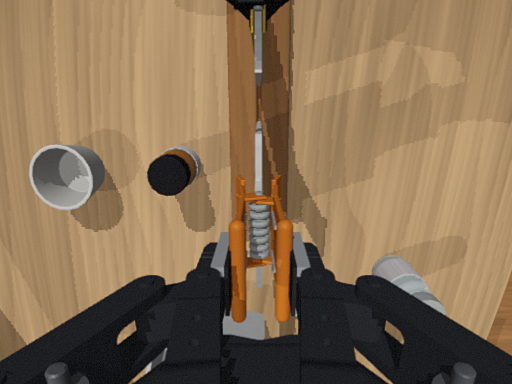

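View pics/s12c.png

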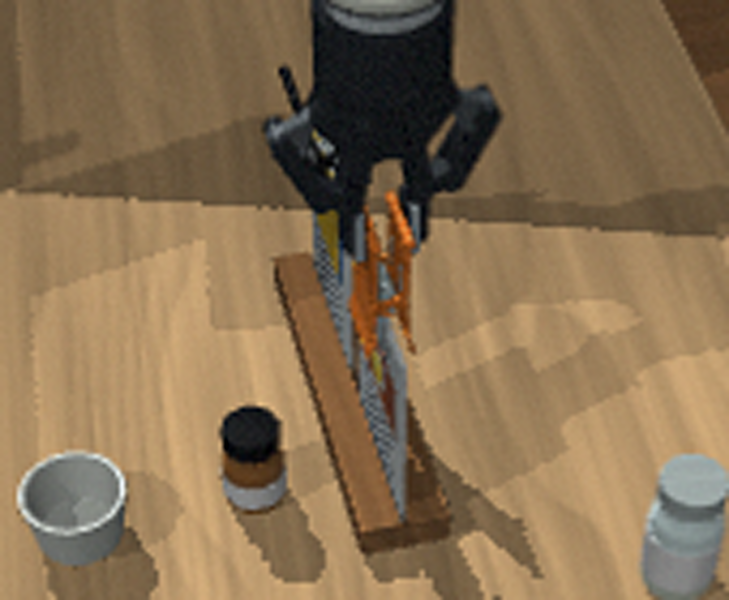

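```bash
python3 -c "
from h import *
print(env.hand_in()); s=env.state(); print(s['time_s'],s['grip_width'],s['contact_force'])"
```

```text
the job is handed in; nothing more can be done
None
the job is handed in; nothing more can be done
```

I squeezed the spare orange clip off the recipe box rim, lifted it clear, and lowered it over the right card (red-brown picture), which had no clip. I handed in at about 9 s of the 42 s allowed, with the clip still squeezed open.

Last checks before handing in:
- **Position:** The jaws are centred on the card to within about 1 mm, both along its edge and through its thickness. The jaw tips sit about 14 mm below the top edge.
- **Opening:** The jaw tips measure about 23–24 mm apart on the inside, which matches fully open. The measured outside width agrees: 28–30 mm over two 3 mm jaws.
- **Contact:** The side and wrist views show about 10 mm between the card and each jaw. The coil should be about 17 mm above the card. The wrist force stayed within its roughly 1 N noise.
- **Other items:** The box measured within about 2 mm of its first position, which is camera noise. In the pictures the card, jars and ramekin look undisturbed; I did not measure those again.

One reading disagreed. The gripper reports an opening of about 24.5 mm, against the stated 28 mm over the rims. The camera shows the rims at about 26–28 mm and the jaws fully open, so I put it down to flex in the fingers or pads.

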